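Seat the temperature probe in the flow cell and trigger a reading

TASK

Take the yellow-gripped probe out of the green rack and push it into the port in the sloping top of the flow cell until it is fully home, with the shoulder of its grip against the face, and let go of it. Then, with the gripper, press the red hinged paddle down to its stop, hold it there for about a second to take the reading, and let it spring back up. Leave the probe seated in the port and everything else where it is.

Things in the scene. Friction and masses are not known exactly. Their poses are not given: they have to be found in the camera images.
- probe_yellow: loose probe, 60 g, upright in one of the rack's three holes: round steel shaft, 8 mm diameter, 45 mm long, the last 10 mm tapering to a 3 mm tip; above it a yellow square grip, 18 x 18 mm, 54 mm tall (45 to 99 mm above the tip), with a small black end cap (to 102 mm). Origin at the tip; z along the shaft up to the grip; x and y square to the grip's flat sides
- probe_yellow_tip (a point): the tip of the yellow probe's shaft, same frame as the probe
- probe_yellow_grip (a point): centre of the yellow grip, 72 mm above the tip on the probe's axis, the place to hold it
- probe_yellow_shoulder (a point): centre of the underside of the yellow grip (the shoulder), 45 mm above the tip
- port (a point): centre of the mouth of the port, a round hole 9.5 mm in diameter (1.5 mm chamfer), 55 mm deep, in the middle of the cell's sloping top face, about 105 mm above the table, framed by a thin orange square (30 mm outside, 20 mm inside). z points out along the hole's axis, leaning about 31 degrees from vertical towards the side that faces the robot; x, y lie in the face
- cell: flow cell, fixed: amber acrylic block 100 x 100 mm, 70 mm thick, with dark gasket lines, four bolt heads (10 mm wide, 5 high) 38 mm from the middle of its top face in x and y, a brass stub (18 mm long) on each flank. Leans on a stand with a 130 x 120 mm foot. Origin at the middle of its underside, z square to its top face, as the port's; port mouth at z = 70 mm
- rack: the green rack, fixed: a block 60 (x) x 150 (y) x 56 mm (z) with three holes of 10 mm diameter, 50 mm deep, in a row along its y at -52, 0 and +52 mm, each holding one probe whose shoulder rests on the block's top. Origin at the centre of its underside
- paddle (a joint): angle of the hinged red paddle, rad: 0 = up at rest, 0.24 = down against its stop. A spring returns it; at the pressing point it takes about 4 N to start and about 8 N at the stop
- paddle_press (a point): point on the top of the red paddle where to press, 75 mm from the hinge on its middle line, near the free edge; it is about 56 mm above the table at rest and about 38 mm at the stop
- paddle_base: the paddle's black base, fixed: 125 (x) x 90 (y) x 18 mm. Origin at the centre of its underside. The paddle, a red plate 100 x 68 x 8 mm with black ribs, is hinged 45 mm from the origin towards +x and 34 mm up; its free edge is at the -x end (50 mm from the origin)
- probe_red: the same shape as the yellow probe but with a red grip; stands in another hole of the green rack; leave it there; origin at the tip of its shaft, z along the shaft up to the grip
- probe_blue: the same shape as the yellow probe but with a blue grip; stands in another hole of the green rack; leave it there; origin at the tip of its shaft, z along the shaft up to the grip
- beaker: bystander: empty glass beaker, 68 mm wide, 90 mm tall; origin at the centre of its underside
- bottle: bystander: white bottle with a blue cap, 60 mm wide, 130 mm tall; origin at the centre of its underside
- red_cap: bystander: small open red cap, 40 mm wide, 22 mm tall; origin at the centre of its underside
- screwdriver: bystander: screwdriver, 160 mm long, lying along its x, handle to -x
There are look-alikes about, which are no part of the job. There is more than one size of the probe_yellow; the job needs the middle-sized.

How it is judged:
On the way, in this order (a step that is already met when the one before it is completed fails the run):
1. the yellow probe is fully home in the port (z of probe_yellow_tip in the frame of port below -0.041 m and distance between probe_yellow_shoulder and port below 0.005 m and angle between the z axis of probe_yellow and the z axis of port, either way round below 0.1 rad), for 0.2 s.
2. the gripper holds the red paddle down at its stop for at least half a second, with the probe seated and let go (all of step 1 and value of joint paddle above 0.21 rad and contact force between the fingers and paddle_base above 0.5 N and contact force between the fingers and probe_yellow below 0.1 N), for 0.5 s.
At the end, for the whole second after the job is handed in: Yellow probe at rest in the port: tip at least 41 mm deep, shoulder centre within 5 mm of the mouth centre, axis within 0.1 rad of the port; paddle back up (below 0.03 rad); red and blue probes moved less than 20 mm, beaker, bottle, red cap, screwdriver less than 30 mm (all of step 1 and value of joint paddle below 0.03 rad and linear speed of probe_yellow below 0.01 m/s and distance of each of probe_red, probe_blue from where it was at the start of the episode below 0.02 m and distance of each of beaker, bottle, red_cap, screwdriver from where it was at the start of the episode below 0.03 m); the robot touches nothing.
It fails at once if the red or blue probe is moved more than 20 mm, or the beaker, bottle, red cap or screwdriver more than 30 mm (distance of any of probe_red, probe_blue from where it was at the start of the episode above 0.02 m or distance of any of beaker, bottle, red_cap, screwdriver from where it was at the start of the episode above 0.03 m).
It also fails if it takes over 53 s, if anything falls off the work surface, if the arm or the gripper's body presses on something with over 40 N, if the wrist force passes 120 N, or if a joint passes its speed limit or range.

ROBOT

A 7-joint arm with a two-finger parallel gripper is mounted at the origin on the work surface. World frame = base frame: x ahead of the robot, y to its left, z up, the work surface at z = 0. Lengths are in m, angles in rad, forces in N, time in s.
With the tool pointing down it reaches from about 0.4 to 0.85 m from the base axis. Payload 10.4 kg.
Tool frame: the origin (TCP) lies midway between the tips of the shut fingers; the grasp point (between the pads) lies 19 mm behind it; z points along the fingers, y is the line along which they close (so a half turn about z gives the same grasp; the last joint's range is limited). The gripper opens to 87 mm and grips with 3 to 60 N. Pads are 19 mm wide; open, the fingers measure 117 mm over their backs; the gripper's body (75 mm by 190 mm) begins 51 mm behind the grasp point.
Start: joints at [-1.136, 0.332, -0.065, 1.46, 0.022, 1.35, -0.088], TCP at [0.276, 0.561, 0.223] pointing down, gripper open.
Joint ranges: [-2.6, 2.6], [-0.5, 2.12], [-1.47, 1.34], [0.16, 2.42], [-1.27, 4.41], [0.06, 2.06], [-2.6, 2.6]. Speed limits (rad/s): [2.22, 2.22, 2.79, 2.79, 3.14, 3.14, 3.14].

INTERFACE

Orientations are given as a unit quaternion [x, y, z, w].
In Python, from bench import r gives the robot as it stands.
- The arm moves only by the tool move_arm, never from a script. Its argument "targets" is a list of rows, each a list of 3 entries, a list of its own where there are three numbers: the shift along the tool's x, y, z in cm, then the turn, a rotation vector about the tool's x, y, z in rad, then the opening in per cent of the stroke, from 0 (shut) to 100 (fully open). In form: [[[x, y, z], [wx, wy, wz], gripper], ...]. A call has 1 to 20 rows; each row shifts and turns the commanded pose from where the row before left it, along the tool's axes as they then stand; what a row does not reach is not made up. A row lasts 1/8 s, in which the tool goes at most 62.5 mm and 10.7 degrees, less where a joint would pass 70% of its speed; a pose out of reach is approached as far as the arm can. A call with a gripper value outside its range is refused whole. The fingers move at their own pace and stop on an object; "grip_force" is the grip in N (left out, the last holds). Time passes only in rows, so rows that do not move let the fingers close. It gives the time, the measured TCP pose, the force, the opening and the grip force at its end, in the units of the state.
- r.read_state(): the state, without advancing time (a new reading comes with each control period).
- r.camera(name): name is "scene" or "top" or "wrist"; returns a dict with "image" (400x640x3 uint8, blue, green, red), "vertical_fov" (degrees; the focal length in pixels is half the picture's height over the tangent of half this angle, whatever the lens; pixels are square), "cx", "cy" (the principal point, pixels), "cam_to_world" (4x4, takes a point from camera to world coordinates). Camera axes: x right, y down, z forward; pixel columns grow to the right and rows downward; lengths in m; the calibration is good to about 2 mm. The wrist camera is an equidistant fisheye: a pixel r from the principal point sees the ray r / f radians off the axis. A picture is of the moment at which its call begins. There is no depth.
- r.close_job(): hands the job in; it is judged then, once.
The state is a dict: "time": time; "joint_positions": joint angles; "joint_vel": joint speeds; "joint_torque": joint torques, N m; "ee_pos": TCP position; "eef_rot": TCP orientation; "ft_force": force on the tool from outside, world axes, zero at the start; "torque": the same for the moment, N m; "width": finger opening in m; "grip_force": force on a finger pad.
Only numpy, scipy, OpenCV 4.12 (cv2) and the standard library are available. Lean on these libraries where they do the work, as an engineer would, in place of code of your own. Each camera call takes 0.05 s, during which the arm holds its last target. There are 200 camera calls.

## Working session

There is one attempt and no reset: what is moved stays moved. The work goes in short steps, Python scripts to look and compute and a tool call to move; the robot and the scene stay as the last step left them, time stands still between calls to the robot, and variables do not carry over. Pictures are saved under pics/ and viewed, at most 10 in all, crops included, and the job is handed in when it is done.

Besides the shell and the picture viewer there is one more tool, called after "Call:" in YAML: its name, and indented under it one key for each argument. move_arm: Moves the arm, as the interface text tells. Its arguments: {"type":"object","properties":{"targets":{"type":"array"},"grip_force":{"type":"number"}},"required":["targets"]}

```bash
mkdir -p pics; ls; python3 - <<'E'
from bench import r
import cv2,pickle,numpy as np
d={}
for n in ["scene","top","wrist"]:
    c=r.camera(n);d[n]=c;cv2.imwrite(f"pics/{n}0.png",c["image"]);print(n,c["vertical_fov"],c["cx"],c["cy"],np.round(c["cam_to_world"],3).tolist())
pickle.dump(d,open("c0.pkl","wb"))
s=r.read_state();print(s)
E
```

```text
pics
scene 53.50496210693926 316.7168242682556 197.7753556504198 [[-0.878, 0.327, -0.349, 0.859], [0.478, 0.577, -0.663, 0.572], [-0.016, -0.749, -0.663, 0.634], [0.0, 0.0, 0.0, 1.0]]
top 52.99370244917426 319.8550823681281 201.4488843243431 [[0.018, -0.987, 0.158, 0.395], [-1.0, -0.017, 0.005, -0.004], [-0.002, -0.158, -0.987, 1.156], [0.0, 0.0, 0.0, 1.0]]
wrist 65.70646984690485 320.5429457544458 197.29688060567796 [[0.441, 0.863, 0.247, 0.209], [0.897, -0.424, -0.122, 0.594], [-0.001, 0.275, -0.961, 0.384], [0.0, 0.0, 0.0, 1.0]]
{'time': 0.15, 'joint_positions': array([-1.13562885,  0.33272311, -0.0646961 ,  1.46070922,  0.02158367,
        1.34988154, -0.0884686 ]), 'joint_vel': array([ 2.39492265e-04, -3.58682790e-04, -3.24963272e-04, -4.03457372e-03,
        2.26391452e-03, -6.25620726e-05,  4.23558984e-04]), 'joint_torque': array([ 1.14074199e-03, -6.23631835e+01,  2.49050983e-02, -3.90142787e+01,
       -6.13361481e-02,  3.72572732e-02,  5.59507453e-05]), 'ee_pos': array([0.27609306, 0.56041021, 0.22195763]), 'eef_rot': array([ 2.26870902e-01,  9.73924705e-01, -5.02972559e-04, -1.03173260e-04]), 'ft_force': array([0.40074079, 0.06469177, 0.22157164]), 'torque': array([-0.02430503,  0.02401391, -0.00167879]), 'grip_force': 0.0, 'width': 0.08667983985781101}
```

View pics/scene0.png

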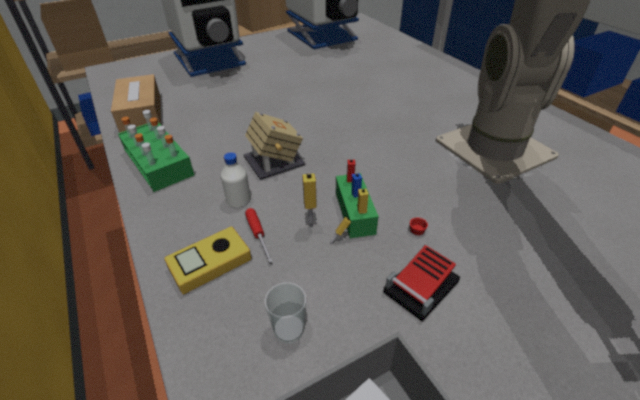

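View pics/top0.png

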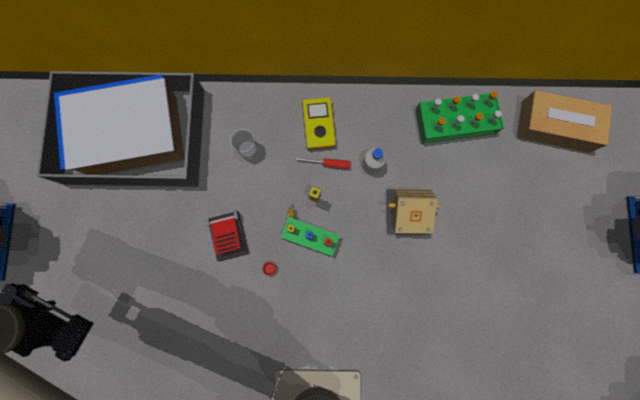

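The scene view shows three yellow candidates:
- a probe standing free and looking larger, at (310,190)
- a probe lying down and looking smaller, at (343,228)
- a probe upright in the green rack's end hole, at (363,200), next to blue (356,185) and red (351,170)

The one in the rack fits "upright in one of the rack's holes, middle-sized". In the top view the rack probe is at (291,229), the port's orange square at (416,216) and the paddle at (226,236). I'll confirm this in an enlarged crop and measure at the same time.

```bash
cat > h.py <<'E'
import numpy as np,cv2,pickle
def ray(c,u,v,fish=False):
    f=200/np.tan(np.radians(c["vertical_fov"])/2);T=np.array(c["cam_to_world"])
    a=np.array([u-c["cx"],v-c["cy"]])/f
    if fish:
        t=np.linalg.norm(a);d=np.r_[a/t*np.sin(t),np.cos(t)]
    else: d=np.r_[a,1]
    d=T[:3,:3]@d;return T[:3,3],d/np.linalg.norm(d)
def onz(c,u,v,z,fish=False):
    o,d=ray(c,u,v,fish);return o+d*(z-o[2])/d[2]
def tri(rs):
    A=np.zeros((3,3));b=np.zeros(3)
    for o,d in rs:
        P=np.eye(3)-np.outer(d,d);A+=P;b+=P@o
    x=np.linalg.solve(A,b);return x,[np.linalg.norm((np.eye(3)-np.outer(d,d))@(x-o)) for o,d in rs]
def hsv(c): return cv2.cvtColor(c["image"],cv2.COLOR_BGR2HSV)
def blobs(c,lo,hi,box,minA=8):
    m=cv2.inRange(hsv(c),lo,hi);x0,y0,x1,y1=box;k=np.zeros_like(m);k[y0:y1,x0:x1]=m[y0:y1,x0:x1]
    n,l,s,ce=cv2.connectedComponentsWithStats(k)
    return [(s[i,4],s[i,:4].tolist(),ce[i].round(1).tolist(),(l==i).astype(np.uint8)) for i in range(1,n) if s[i,4]>=minA]
E
python3 - <<'E'
from h import *
d=pickle.load(open("c0.pkl","rb"));t=d["top"];s=d["scene"]
a=cv2.resize(t["image"][175:275,200:450],None,fx=3.2,fy=3.2,interpolation=cv2.INTER_CUBIC)
b=cv2.resize(s["image"][150:250,290:400],None,fx=2.7,fy=2.7,interpolation=cv2.INTER_CUBIC)
e=cv2.resize(s["image"][105:180,235:315],None,fx=3.6,fy=3.6,interpolation=cv2.INTER_CUBIC)
o=np.zeros((600,800,3),np.uint8);o[:320]=a;o[325:325+b.shape[0],:b.shape[1]]=b;o[325:325+e.shape[0],400:400+e.shape[1]]=e
cv2.imwrite("pics/crop1.png",o)
for c,nm,bx in [(t,"top",(190,170,460,285)),(s,"scene",(235,100,480,320))]:
    for col,lo,hi in [("green",(45,80,40),(80,255,255)),("yel",(18,120,100),(32,255,255)),("orange",(5,130,80),(17,255,255)),("blue",(105,120,60),(130,255,255)),("red",(0,150,80),(4,255,255)),("red2",(174,150,80),(180,255,255))]:
        for A,bb,ce,m in blobs(c,lo,hi,bx): 
            q=cv2.minAreaRect(cv2.findContours(m,0,2)[0][0]);print(nm,col,A,bb,ce,np.round(cv2.boxPoints(q)).astype(int).tolist())
E
```

```text
top green 1064 [281, 217, 58, 39] [309.8, 236.5] [[280, 238], [288, 216], [340, 235], [332, 257]]
top yel 82 [309, 187, 12, 11] [314.5, 192.2] [[308, 195], [311, 186], [321, 189], [318, 198]]
top yel 26 [389, 203, 7, 4] [392.0, 204.6] [[389, 203], [395, 203], [395, 206], [389, 206]]
top yel 11 [436, 204, 3, 4] [436.9, 205.6] [[436, 204], [438, 204], [438, 207], [436, 207]]
top yel 41 [288, 208, 6, 10] [290.6, 212.1] [[287, 216], [289, 207], [294, 208], [291, 217]]
top yel 36 [288, 225, 7, 7] [290.9, 228.3] [[288, 225], [294, 225], [294, 231], [288, 231]]
top orange 95 [410, 211, 13, 11] [415.5, 216.1] [[410, 211], [422, 211], [422, 221], [410, 221]]
top blue 38 [306, 232, 7, 7] [309.4, 235.1] [[306, 232], [312, 232], [312, 238], [306, 238]]
top red 557 [211, 218, 29, 36] [224.7, 234.2] [[210, 223], [234, 218], [241, 249], [216, 254]]
top red 25 [325, 238, 7, 8] [327.7, 241.9] [[324, 243], [327, 238], [331, 240], [329, 245]]
top red 123 [263, 262, 13, 14] [269.3, 268.3] [[261, 265], [272, 260], [277, 271], [267, 276]]
scene green 1346 [336, 175, 42, 63] [355.6, 210.3] [[332, 178], [36
[... 489 characters left out ...]
 [350, 221], [340, 235]]
scene yel 272 [235, 231, 15, 32] [240.0, 248.2] [[235, 262], [235, 231], [249, 231], [249, 262]]
scene blue 8 [235, 154, 1, 8] [235.0, 157.5] [[235, 161], [235, 161], [235, 154], [235, 154]]
scene blue 151 [352, 174, 10, 23] [356.1, 183.5] [[352, 174], [361, 174], [362, 196], [353, 196]]
scene red 87 [348, 161, 7, 20] [350.2, 168.5] [[348, 161], [354, 161], [354, 180], [348, 180]]
scene red 239 [246, 209, 17, 27] [253.5, 221.4] [[244, 211], [253, 207], [263, 233], [254, 236]]
scene red 170 [410, 218, 17, 14] [418.0, 224.5] [[408, 228], [412, 216], [428, 221], [424, 233]]
scene red 1335 [397, 246, 58, 53] [424.7, 273.7] [[396, 277], [425, 241], [455, 265], [427, 301]]
```

View pics/crop1.png

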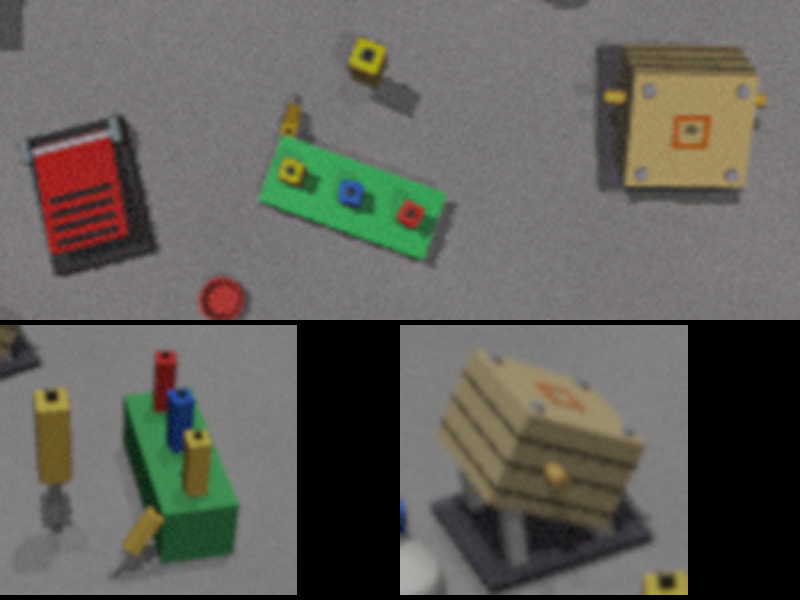

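The crop confirms it. The rack's yellow probe is the middle-sized one, the free-standing one is bigger and the lying one smaller. The four bolts and the orange square are visible in both views, and the paddle's hinge end is at its upper side in the top view.

```bash
python3 - <<'E'
from h import *
d=pickle.load(open("c0.pkl","rb"));t=d["top"];s=d["scene"]
T=lambda u,v:ray(t,200+(u+.5)/3.2-.5,175+(v+.5)/3.2-.5)
S=lambda u,v:ray(s,235+(u-400)/3.6-.4,105+(v-325)/3.6-.4)
B={}
for n,a,b in [("++",(649,91),(538,407)),("+-",(742,91),(496,359)),("-+",(641,174),(629,433)),("--",(731,175),(584,384)),("port",(691,132),(562,397))]:
    x,e=tri([T(*a),S(*b)]);B[n]=x;print(n,x.round(4),np.round(e,4))
ex=B["++"]+B["+-"]-B["-+"]-B["--"];ey=B["++"]+B["-+"]-B["+-"]-B["--"];print(np.linalg.norm(ex)/2,np.linalg.norm(ey)/2)
n=np.cross(ex,ey);n/=np.linalg.norm(n);print("n",n.round(3),np.degrees(np.arccos(n[2])),"az",np.degrees(np.arctan2(n[1],n[0])),"ey az",np.degrees(np.arctan2(ey[1],ey[0])),"mean",sum(B[k] for k in ["++","+-","-+","--"])/4)
for nm,p,q in [("yellow",(290.9,228.8),(364,189)),("blue",(309.4,235.5),(356.5,174.5)),("red",(328,241.9),(351,161.5))]:
    print(nm,onz(t,*p,.113).round(4),tri([ray(t,*p),ray(s,*q)]))
print("rack", [onz(t,*p,.056).round(4).tolist() for p in [[280, 238], [288, 216], [340, 235], [332, 257]]])
print("big",onz(t,314.8,191,.12))
# paddle plate: crop corners
f=lambda u,v,z:onz(t,200+u/3.2-.4,175+v/3.2-.4,z).round(4)
print("paddle",f(33,152,.04),f(112,137,.04),f(128,235,.055),f(52,252,.055)); print("base",[f(*p,.018) for p in [(120,117),(157,248),(56,274),(28,140)]])
for A,bb,ce,m in blobs(s,(0,150,80),(4,255,255),(390,240,460,310),100): print(ce)
E
```

```text
++ [ 0.5607 -0.2134  0.1261] [0.001 0.001]
+- [ 0.5611 -0.2883  0.126 ] [0. 0.]
-+ [ 0.4958 -0.2133  0.0854] [0.0003 0.0003]
-- [ 0.496  -0.2878  0.0869] [0.0004 0.0004]
port [ 0.5292 -0.251   0.1051] [0.0005 0.0005]
0.07628090614002132 0.07474839021248302
n [-0.523  0.005  0.852] 31.5557011607634 az 179.4050962685592 ey az 90.23044864606408 mean [ 0.52839349 -0.25070117  0.10610128]
yellow [0.4891 0.0759 0.113 ] (array([0.48929574, 0.07562708, 0.11383378]), [np.float64(0.0003430625753313985), np.float64(0.0003430625753315976)])
blue [0.4725 0.0273 0.113 ] (array([0.47390548, 0.02643475, 0.1112999 ]), [np.float64(0.0015904977320236517), np.float64(0.0015904977320237116)])
red [ 0.4568 -0.0212  0.113 ] (array([ 0.457813  , -0.02185398,  0.10880028]), [np.float64(0.0009724069488146574), np.float64(0.0009724069488145982)])
rack [[0.4685, 0.1094, 0.056], [0.5295, 0.0893, 0.056], [0.4795, -0.0548, 0.056], [0.4195, -0.0336, 0.056]]
big [0.58897582 0.01548598 0.12      ]
paddle [0.5105 0.3085 0.04  ] [0.5249 0.2401 0.04  ] [0.4393 0.2188 0.055 ] [0.4238 0.2829 0.055 ]
base [array([0.5455, 0.2387, 0.018 ]), array([0.4298, 0.2002, 0.018 ]), array([0.4057, 0.2879, 0.018 ]), array([0.5234, 0.3197, 0.018 ])]
[424.7, 273.7]
```

Call:
move_arm:
  targets:
    - [[-3.1, -2.6, 0], [0, 0, -0.07], 42]
    - [[-3.27, -2.38, 0], [0, 0, -0.064], 42]
    - [[-3.42, -2.17, 0], [0, 0, 0], 42]
    - [[-3.42, -2.17, 0], [0, 0, 0], 42]
    - [[-3.42, -2.17, 0], [0, 0, 0], 42]
    - [[-3.42, -2.17, 0], [0, 0, 0], 42]
    - [[-3.42, -2.17, 0], [0, 0, 0], 42]
    - [[-3.42, -2.17, 0], [0, 0, 0], 42]
    - [[-3.42, -2.17, 0], [0, 0, 0], 42]
    - [[-3.42, -2.17, 0], [0, 0, 0], 42]
    - [[-3.42, -2.17, 0], [0, 0, 0], 42]
    - [[-3.42, -2.17, 0], [0, 0, 0], 42]
    - [[-3.42, -2.17, 0], [0, 0, 0], 42]
    - [[0, 0, 0], [0, 0, 0], 42]
    - [[0, 0, 0], [0, 0, 0], 42]

```text
time: 2.02
ee_pos: [0.5941, 0.1439, 0.2221]
eef_rot: [0.161, 0.987, 0.0, -0.0]
ft_force: [-0.5, 1.3, 0.8]
width: 0.0369
grip_force: 0.0
```

```bash
cat >> h.py <<'E'
from scipy.spatial.transform import Rotation as Ro
def to(s,p=None,R=None):
    "shift (cm, tool axes now) and rotvec (tool) to reach p, R"
    R0=Ro.from_quat(s["eef_rot"])
    print("tcp",s["ee_pos"].round(4),"t",s["time"],"F",s["ft_force"].round(1),"w",round(s["width"],4),"axes",R0.as_matrix().round(3).tolist())
    if p is not None: print("shift cm",(R0.inv().apply(np.array(p)-s["ee_pos"])*100).round(2))
    if R is not None: print("rotvec",(R0.inv()*R).as_rotvec().round(3))
def px(c,p):
    "project world point in fisheye wrist camera"
    q=np.linalg.inv(c["cam_to_world"])@np.r_[p,1];f=200/np.tan(np.radians(c["vertical_fov"])/2)
    h=np.hypot(q[0],q[1]);th=np.arctan2(h,q[2]);return np.array([c["cx"],c["cy"]])+f*th*q[:2]/h
E
python3 - <<'E'
from bench import r
from h import *
s=r.read_state();to(s,[.489,.0757,.12])
c=r.camera("wrist");pickle.dump(c,open("c1.pkl","wb"));cv2.imwrite("pics/w1.png",c["image"])
for p in [(.489,.0757,.113),(.4725,.027,.113),(.457,-.0215,.113)]: print(px(c,p).round(1))
for A,bb,ce,m in blobs(c,(18,120,100),(32,255,255),(0,0,640,400),100):
    print(A,bb,ce,cv2.minAreaRect(cv2.findContours(m,0,2)[0][0]))
E
```

```text
tcp [0.5941 0.1439 0.2221] t 2.025 F [-0.5  1.3  0.8] w 0.0369 axes [[-0.948, 0.318, -0.001], [0.318, 0.948, 0.0], [0.001, 0.0, -1.0]]
shift cm [ 7.79 -9.8  10.22]
[211.9 111.4]
[162.8 115.3]
[121.3 120.8]
525 [206, 103, 34, 23] [222.4, 113.2] ((222.0882110595703, 112.64705657958984), (20.608394622802734, 31.99724578857422), 77.47119140625)
303 [261, 139, 13, 30] [266.7, 153.5] ((266.7790222167969, 153.51637268066406), (29.659482955932617, 10.563652992248535), 85.76361083984375)
1321 [276, 147, 49, 63] [300.1, 178.1] ((300.1207275390625, 178.31341552734375), (21.38434600830078, 63.80733108520508), 32.905242919921875)
157 [237, 254, 7, 46] [239.3, 277.0] ((239.65670776367188, 276.55206298828125), (45.0333251953125, 5.6874847412109375), 88.72696685791016)
160 [398, 254, 7, 46] [401.7, 278.0] ((401.3511047363281, 276.5534362792969), (5.725794315338135, 45.03382873535156), 1.3019527196884155)
4679 [567, 279, 73, 121] [615.5, 356.1] ((603.0, 339.0), (120.0, 72.0), 90.0)
443 [269, 291, 34, 26] [286.3, 307.7] ((285.5, 303.5), (25.0, 33.0), 90.0)
241 [464, 360, 24, 16] [475.9, 367.5] ((475.48077392578125, 367.40380859375), (11.570850372314453, 25.49509620666504), 78.69007110595703)
415 [10, 385, 56, 15] [35.1, 394.5] ((37.499996185302734, 392.0), (13.999998092651367, 54.99999237060547), 90.0)
377 [454, 387, 46, 13] [479.4, 394.8] ((476.5, 393.0), (12.0, 45.0), 90.0)
```

View pics/w1.png

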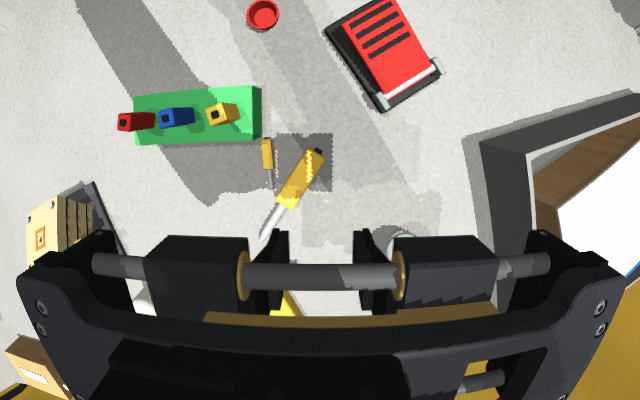

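The wrist view shows the rack probes: yellow (black cap near (214,114)), blue (163,118) and red (123,122). All are within 3 px of prediction. The big free probe is at (300,178).

Call:
move_arm:
  targets:
    - [[2.6, -3.3, 0], [0, 0, 0], 42]
    - [[2.6, -3.3, 0], [0, 0, 0], 42]
    - [[2.6, -3.2, 0], [0, 0, 0], 42]
    - [[0, 0, 3], [0, 0, 0], 42]
    - [[0, 0, 0], [0, 0, 0], 42]
    - [[0, 0, 0], [0, 0, 0], 42]

```text
time: 2.82
ee_pos: [0.4897, 0.0761, 0.1934]
eef_rot: [0.16, 0.987, 0.0, 0.0]
ft_force: [0.2, 0.5, 0.8]
width: 0.0365
grip_force: 0.0
```

```bash
python3 - <<'E'
from bench import r
from h import *
s=r.read_state();to(s,[.489,.0757,.064])
c=r.camera("wrist");pickle.dump(c,open("c2.pkl","wb"));cv2.imwrite("pics/w2.png",c["image"][100:400,170:470].repeat(2,0).repeat(2,1))
print("cap pred",px(c,(.489,.0757,.113)).round(1),"tcp",px(c,s["ee_pos"]).round(1))
for A,bb,ce,m in blobs(c,(18,120,100),(32,255,255),(150,50,500,320),100):
    print(A,bb,ce,cv2.minAreaRect(cv2.findContours(m,0,2)[0][0]))
E
```

```text
tcp [0.4897 0.0761 0.1934] t 2.825 F [0.2 0.5 0.8] w 0.0365 axes [[-0.948, 0.317, 0.001], [0.317, 0.948, 0.0], [-0.0, 0.0, -1.0]]
shift cm [ 0.06 -0.06 12.94]
cap pred [320.  203.4] tcp [320.9 245.4]
616 [310, 180, 25, 37] [321.6, 197.5] ((321.01153564453125, 198.0423126220703), (33.065086364746094, 23.32973861694336), 74.74488067626953)
280 [342, 205, 11, 32] [347.1, 221.8] ((347.0, 220.5), (31.0, 10.0), 90.0)
792 [373, 214, 34, 43] [387.8, 233.8] ((387.2400207519531, 234.68002319335938), (25.200002670288086, 36.79999923706055), 36.869895935058594)
161 [237, 254, 7, 46] [239.3, 277.1] ((239.64559936523438, 276.55230712890625), (45.0333251953125, 5.7097015380859375), 88.72696685791016)
161 [398, 254, 7, 46] [401.7, 278.0] ((401.3475646972656, 276.5545959472656), (5.74263334274292, 45.034332275390625), 1.3322197198867798)
```

View pics/w2.png

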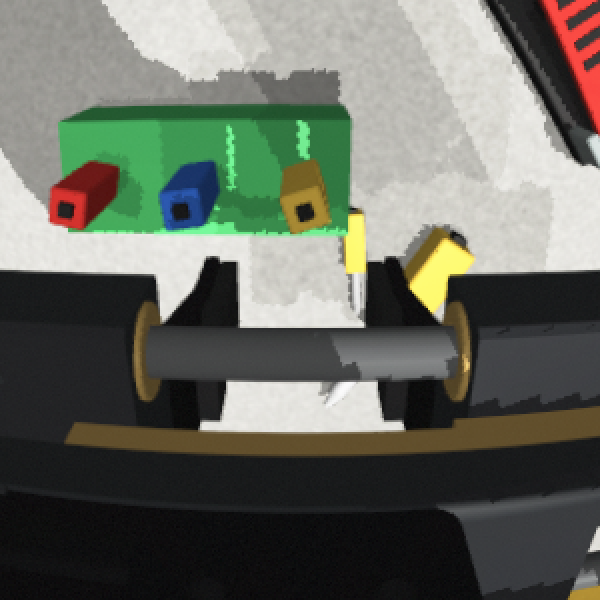

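The wrist crop shows the yellow cap at (305,212) in the crop, which is about (322,206) in the full image, between the fingers laterally. Its grip is turned relative to the fingers: the near edge runs (290,233) to (328,223). I'll work out the yaw from that edge.

```bash
python3 - <<'E'
from bench import r
from h import *
c=pickle.load(open("c2.pkl","rb"));s=r.read_state()
w=lambda u,v,z=.110:onz(c,170+u/2-.25,100+v/2-.25,z,True)
h=hsv(c);sub=cv2.inRange(h,(14,90,60),(32,255,255))[175:222,300:345]
print('\n'.join(''.join('#' if v else '.' for v in row) for row in sub))
a,b=w(290,233),w(328,223);print(a,b,np.linalg.norm(b-a),"az",np.degrees(np.arctan2(*(b-a)[1::-1])))
print("cap",w(305,212,.113))
to(s,np.r_[w(305,212,.113)[:2],.064])
E
```

```text
.............................................
.............................................
.............................................
.............................................
.............................................
.........................###.................
.....................########................
.................############................
..............###############................
.............#################...............
............##################...............
............##################...............
............###################..............
............###################..............
............###################..............
............####################.............
...........#####################.............
...........#####################.............
...........######################............
...........######################............
...........######################............
...........######################............
..........#######################............
..........#######################.........
[... 678 characters left out ...]
..............#
...............##########...................#
...............#######......................#
................###..........................
............................................#
..........................................###
..........................................###
..........................................###
..........................................###
[0.49924309 0.06762893 0.11      ] [0.50007771 0.08413554 0.11      ] 0.016527702190996633 az 87.10543870492256
cap [0.49153455 0.07680686 0.113     ]
tcp [0.4899 0.0759 0.1935] t 2.875 F [ 0.6 -0.2 -0.1] w 0.0363 axes [[-0.948, 0.317, 0.001], [0.317, 0.948, 0.0], [-0.001, 0.001, -1.0]]
shift cm [-0.12  0.13 12.95]
```

Call:
move_arm:
  targets:
    - [[-0.1, 0.1, 0], [0, 0, -0.135], 42]
    - [[0, 0, 2], [0, 0, -0.135], 42]
    - [[0, 0, 3], [0, 0, 0], 42]
    - [[0, 0, 3], [0, 0, 0], 42]
    - [[0, 0, 2.5], [0, 0, 0], 42]
    - [[0, 0, 1.5], [0, 0, 0], 42]
    - [[0, 0, 0.95], [0, 0, 0], 42]
    - [[0, 0, 0], [0, 0, 0], 42]
    - [[0, 0, 0], [0, 0, 0], 42]
  grip_force: 25

```text
time: 4.0
ee_pos: [0.4913, 0.076, 0.0638]
eef_rot: [0.027, 1.0, 0.0, 0.001]
ft_force: [0.3, -0.9, 0.6]
width: 0.0369
grip_force: 0.0
```

Call:
move_arm:
  targets:
    - [[0, 0, 0], [0, 0, 0], 10]
    - [[0, 0, 0], [0, 0, 0], 10]
    - [[0, 0, 0], [0, 0, 0], 10]
    - [[0, 0, 0], [0, 0, 0], 10]
    - [[0, 0, 0], [0, 0, 0], 10]
    - [[0, 0, 0], [0, 0, 0], 10]
  grip_force: 25

```text
time: 4.75
ee_pos: [0.4908, 0.0759, 0.0633]
eef_rot: [0.027, 1.0, 0.0, 0.0]
ft_force: [-1.4, 0.1, 5.5]
width: 0.0176
grip_force: 25.0
```

Call:
move_arm:
  targets:
    - [[0, 0, -1.5], [0, 0, 0], 10]
    - [[0, 0, -2.5], [0, 0, 0], 10]
    - [[0, 0, -4], [0, 0, 0], 10]
    - [[0, 0, -4], [0, 0, 0], 10]
    - [[0, 0, -4], [0, 0, 0], 10]
    - [[0, 0, 0], [0, 0, 0], 10]
    - [[0, 0, 0], [0, 0, 0], 10]
  grip_force: 40

```text
time: 5.62
ee_pos: [0.4902, 0.0756, 0.2228]
eef_rot: [0.027, 1.0, -0.0, -0.0]
ft_force: [-0.4, 0.4, -1.5]
width: 0.0177
grip_force: 40.0
```

```bash
cat >> h.py <<'E'
PORT=np.array([.5292,-.251,.1045]);N=np.array([-.518,.003,.855]);N/=np.linalg.norm(N)
def Rport():
    z=-N;y=np.array([0,1,0]);y=y-z*(y@z);y/=np.linalg.norm(y);return Ro.from_matrix(np.c_[np.cross(y,z),y,z])
E
python3 - <<'E'
from bench import r
from h import *
s=r.read_state();to(s,PORT+N*(.045+.0523),Rport());print(PORT+N*.0973,s["grip_force"],s["joint_positions"].round(2))
E
```

```text
tcp [0.4902 0.0756 0.2228] t 5.625 F [-0.4  0.4 -1.5] w 0.0177 axes [[-0.999, 0.054, -0.001], [0.054, 0.999, -0.0], [0.001, -0.0, -1.0]]
shift cm [ -0.62 -32.64   3.51]
rotvec [-0.012 -0.545 -0.052]
[ 0.47878241 -0.25070801  0.18771822] 39.99992405064404 [-0.49  0.04  0.25  1.81 -0.01  1.3   1.28]
```

Call:
move_arm:
  targets:
    - [[0, -4.6, 0], [0, 0, 0], 10]
    - [[0, -4.6, 0], [0, 0, 0], 10]
    - [[0, -4.6, 0], [0, 0, 0], 10]
    - [[0, -4.7, 0], [0, 0, 0], 10]
    - [[0, -4.7, 0], [0, 0, 0], 10]
    - [[0, -4.7, 0], [0, 0, 0], 10]
    - [[0, -4.7, 0], [0, 0, 0], 10]
    - [[0, 0, 0], [0, 0, -0.052], 10]
    - [[0, 0, 0], [0, -0.14, 0], 10]
    - [[0, 0, 0], [0, -0.14, 0], 10]
    - [[0, 0, 0], [0, -0.14, 0], 10]
    - [[0, 0, 0], [0, -0.125, 0], 10]
    - [[0, 0, 0], [0, 0, 0], 10]
    - [[0, 0, 0], [0, 0, 0], 10]

```text
time: 7.38
ee_pos: [0.4734, -0.2494, 0.223]
eef_rot: [0.001, 0.963, -0.0, 0.268]
ft_force: [0.3, -0.9, 0.6]
width: 0.0176
grip_force: 40.0
```

```bash
python3 - <<'E'
from bench import r
from h import *
s=r.read_state();to(s,PORT+N*(.030+.0523),Rport())
c=r.camera("wrist");pickle.dump(c,open("c3.pkl","wb"))
d=r.camera("top");e=r.camera("scene");pickle.dump((d,e),open("c3b.pkl","wb"))
o=np.zeros((600,800,3),np.uint8);o[:400,:640]=c["image"]
o[400:600,:300]=cv2.resize(d["image"][190:240,380:455],None,fx=4,fy=4);o[400:600,310:630]=cv2.resize(e["image"][95:145,235:315],None,fx=4,fy=4)
cv2.imwrite("pics/w3.png",o);print("port",px(c,PORT),"tip",px(c,s["ee_pos"]+.0523*Ro.from_quat(s["eef_rot"]).as_matrix()[:,2]))
E
```

```text
tcp [ 0.4734 -0.2494  0.223 ] t 7.375 F [ 0.3 -0.9  0.6] w 0.0176 axes [[-0.856, 0.001, 0.516], [0.001, 1.0, -0.001], [-0.516, -0.0, -0.856]]
shift cm [ 1.36 -0.13  4.8 ]
rotvec [ 0.002 -0.002 -0.001]
port [319.12136324 175.53884377] tip [320.8173941  215.55719663]
```

View pics/w3.png

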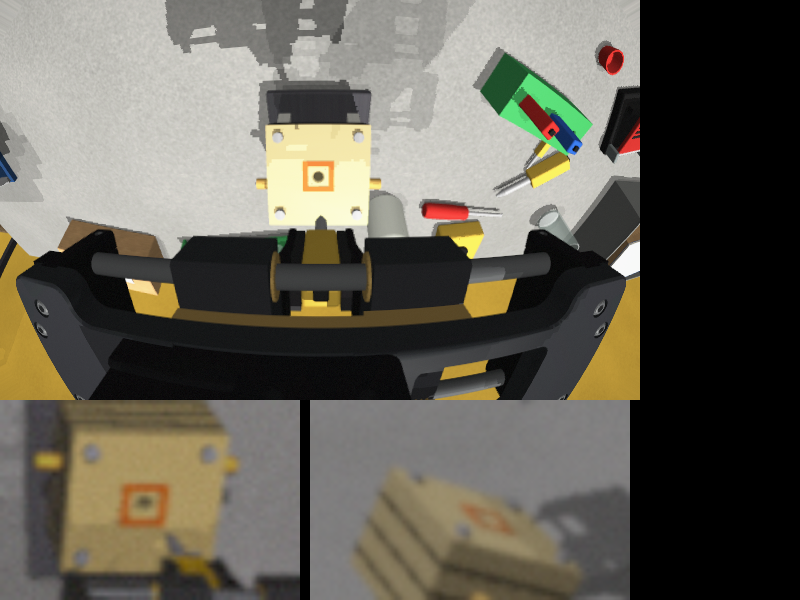

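The wrist view shows the port hole at (318,176), predicted (319,175.5), and the tip at about (320,217), predicted (321,215.6). The probe is held straight. I'll align, then measure again from closer.

Call:
move_arm:
  targets:
    - [[1.36, -0.13, 1.5], [0, 0, 0], 10]
    - [[0, 0, 2.3], [0, 0, 0], 10]
    - [[0, 0, 0], [0, 0, 0], 10]
    - [[0, 0, 0], [0, 0, 0], 10]

```text
time: 8.02
ee_pos: [0.4815, -0.2511, 0.184]
eef_rot: [0.001, 0.963, -0.0, 0.269]
ft_force: [0.0, 0.4, -0.4]
width: 0.018
grip_force: 40.0
```

```bash
python3 - <<'E'
from bench import r
from h import *
s=r.read_state();to(s,PORT+N*(.0523+.005),Rport())
c=r.camera("wrist");pickle.dump(c,open("c4.pkl","wb"))
tip=s["ee_pos"]+.0523*Ro.from_quat(s["eef_rot"]).as_matrix()[:,2]
print("pred port",px(c,PORT),"tip",px(c,tip))
def onface(u,v,h=0):
    o,d=ray(c,u,v,True);return o+d*(((PORT+N*h-o)@N)/(d@N))
for A,bb,ce,m in blobs(c,(5,150,80),(17,255,255),(260,120,380,230),30):
    k=cv2.findContours(m,0,2)[0][0];q=cv2.minAreaRect(k);print(A,bb,ce,q,onface(*q[0]).round(4)); bx=np.array([onface(*p) for p in cv2.boxPoints(q)]);print("sides",np.linalg.norm(bx-np.roll(bx,1,0),axis=1).round(4),"R",((bx-PORT)@Rport().as_matrix()).round(4).tolist())
cv2.imwrite("pics/w4.png",cv2.resize(c["image"][100:260,220:420],None,fx=3.75,fy=3.75,interpolation=cv2.INTER_CUBIC))
E
```

```text
tcp [ 0.4815 -0.2511  0.184 ] t 8.025 F [ 0.   0.4 -0.4] w 0.018 axes [[-0.855, 0.001, 0.518], [0.001, 1.0, -0.001], [-0.518, -0.001, -0.855]]
shift cm [0.04 0.04 3.54]
rotvec [ 0.002 -0.    -0.001]
pred port [321.06470371 199.4539899 ] tip [320.87160023 215.50455252]
550 [303, 184, 34, 33] [319.4, 199.9] ((319.5, 200.0), (32.0, 33.0), 90.0) [ 0.5296 -0.2523  0.1048]
sides [0.0287 0.0279 0.0287 0.0288] R [[0.0137, -0.0153, 0.0], [0.0136, 0.0127, 0.0], [-0.0151, 0.013, 0.0], [-0.015, -0.0158, 0.0]]
```

View pics/w4.png

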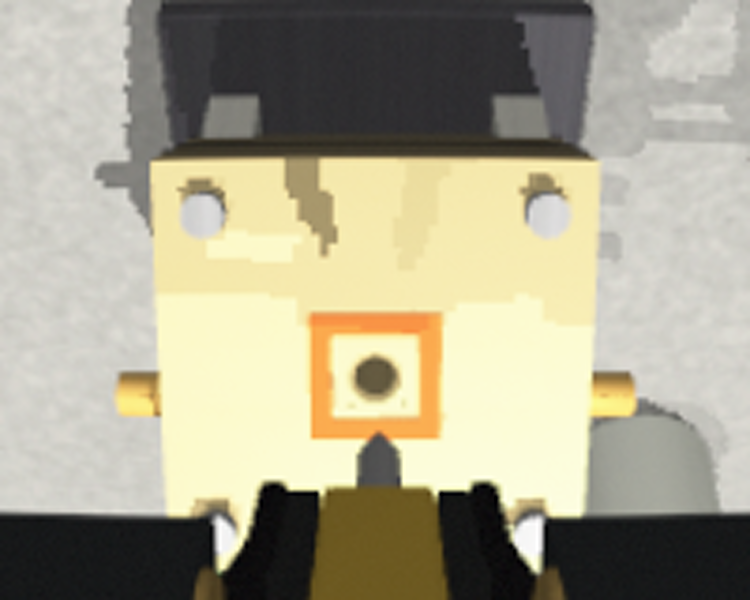

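The crop shows the hole centre at (376,377) and the tip at (379,432). Port is about 1 mm left (tool -y) of my estimate. I'll apply that and start inserting.

Call:
move_arm:
  targets:
    - [[-0.05, -0.07, 1.5], [0, 0, 0], 10]
    - [[0, 0, 1.0], [0, 0, 0], 10]
    - [[0, 0, 0.7], [0, 0, 0], 10]
    - [[0, 0, 0.5], [0, 0, 0], 10]
    - [[0, 0, 0.5], [0, 0, 0], 10]
    - [[0, 0, 0], [0, 0, 0], 10]

```text
time: 8.82
ee_pos: [0.5033, -0.2517, 0.1475]
eef_rot: [0.001, 0.963, -0.0, 0.269]
ft_force: [-0.0, 0.2, -1.8]
width: 0.018
grip_force: 40.0
```

```bash
python3 - <<'E'
from bench import r
from h import *
s=r.read_state();to(s,PORT+N*(.0523-.045),Rport());R=Ro.from_quat(s["eef_rot"]);print("F tool",R.inv().apply(s["ft_force"]),"M",s["torque"])
c=r.camera("wrist");pickle.dump(c,open("c5.pkl","wb"))
q=[b for b in blobs(c,(5,150,80),(17,255,255),(260,120,380,235),30)]
for A,bb,ce,m in q:print(A,bb,ce)
print(px(c,PORT),px(c,s["ee_pos"]+.0073*R.as_matrix()[:,2]))
cv2.imwrite("pics/w5.png",cv2.resize(c["image"][140:260,240:400],None,fx=4,fy=4,interpolation=cv2.INTER_CUBIC))
E
```

```text
tcp [ 0.5033 -0.2517  0.1475] t 8.825 F [-0.   0.2 -1.8] w 0.018 axes [[-0.855, 0.002, 0.518], [0.002, 1.0, -0.001], [-0.518, 0.0, -0.855]]
shift cm [0.01 0.08 4.29]
rotvec [ 0.002 -0.    -0.002]
F tool [0.93936728 0.17658635 1.53108848] M [ 0.07793341  0.69033404 -0.02454664]
565 [300, 198, 41, 36] [319.3, 208.9]
[321.8497453  216.28174369] [320.97075839 240.45864978]
```

View pics/w5.png

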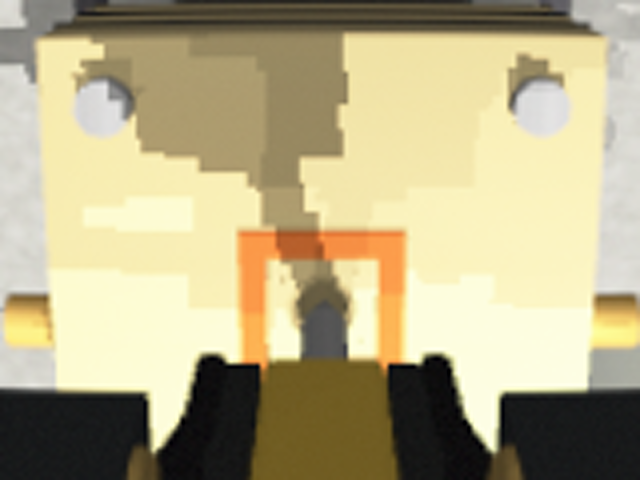

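The tip is in the mouth at about (323,305), and the square's centre column is 322, so it is centred. I'll continue in.

Call:
move_arm:
  targets:
    - [[0, 0, 0.4], [0, 0, 0], 10]
    - [[0, 0, 0.4], [0, 0, 0], 10]
    - [[0, 0, 0.4], [0, 0, 0], 10]
    - [[0, 0, 0.4], [0, 0, 0], 10]
    - [[0, 0, 0], [0, 0, 0], 10]

```text
time: 9.5
ee_pos: [0.5116, -0.2517, 0.1337]
eef_rot: [0.001, 0.963, -0.0, 0.269]
ft_force: [0.8, -0.6, -1.3]
width: 0.0182
grip_force: 40.0
```

```bash
cat > st.py <<'E'
from bench import r
from h import *
s=r.read_state();to(s,PORT+N*(.0523-.045),Rport());R=Ro.from_quat(s["eef_rot"]);print("F tool",R.inv().apply(s["ft_force"]).round(2),"M tool",R.inv().apply(s["torque"]).round(2))
E
python3 st.py
```

```text
tcp [ 0.5116 -0.2517  0.1337] t 9.5 F [ 0.8 -0.6 -1.3] w 0.0182 axes [[-0.855, 0.002, 0.518], [0.001, 1.0, -0.001], [-0.518, 0.0, -0.855]]
shift cm [0.01 0.07 2.68]
rotvec [ 0.002 -0.    -0.001]
F tool [-0.05 -0.56  1.53] M tool [-0.07  0.72  0.02]
```

No resistance with the tip 18 mm in. I'll continue to home.

Call:
move_arm:
  targets:
    - [[0, 0, 0.4], [0, 0, 0], 10]
    - [[0, 0, 0.4], [0, 0, 0], 10]
    - [[0, 0, 0.4], [0, 0, 0], 10]
    - [[0, 0, 0.4], [0, 0, 0], 10]
    - [[0, 0, 0.4], [0, 0, 0], 10]
    - [[0, 0, 0.3], [0, 0, 0], 10]
    - [[0, 0, 0], [0, 0, 0], 10]

```text
time: 10.38
ee_pos: [0.5236, -0.2518, 0.1142]
eef_rot: [0.001, 0.963, -0.0, 0.269]
ft_force: [-0.5, 0.1, -0.2]
width: 0.0179
grip_force: 40.0
```

```bash
python3 st.py
```

```text
tcp [ 0.5236 -0.2518  0.1142] t 10.375 F [-0.5  0.1 -0.2] w 0.0179 axes [[-0.855, 0.002, 0.518], [0.002, 1.0, -0.001], [-0.518, 0.0, -0.855]]
shift cm [0.02 0.08 0.39]
rotvec [ 0.002 -0.    -0.002]
F tool [ 0.52  0.05 -0.1 ] M tool [ 0.01  0.69 -0.  ]
```

Push in small steps until contact with the face.

Call:
move_arm:
  targets:
    - [[0, 0, 0.2], [0, 0, 0], 10]
    - [[0, 0, 0.15], [0, 0, 0], 10]
    - [[0, 0, 0.15], [0, 0, 0], 10]
    - [[0, 0, 0], [0, 0, 0], 10]

```text
time: 10.88
ee_pos: [0.5259, -0.2518, 0.1108]
eef_rot: [0.001, 0.963, 0.001, 0.269]
ft_force: [-14.7, 4.2, 15.9]
width: 0.0176
grip_force: 40.0
```

```bash
python3 st.py
```

```text
tcp [ 0.5259 -0.2518  0.1108] t 10.875 F [-14.7   4.2  15.9] w 0.0176 axes [[-0.855, 0.002, 0.519], [0.003, 1.0, 0.001], [-0.519, 0.002, -0.855]]
shift cm [ 0.04  0.09 -0.01]
rotvec [ 0.004  0.001 -0.003]
F tool [  4.3    4.18 -21.23] M tool [-1.16  1.65 -0.01]
```

Contact at about 21 N at the expected depth, so it is home. Release and retreat.

Call:
move_arm:
  targets:
    - [[0, 0, -0.05], [0, 0, 0], 10]
    - [[0, 0, 0], [0, 0, 0], 42]
    - [[0, 0, 0], [0, 0, 0], 42]
    - [[0, 0, 0], [0, 0, 0], 42]
    - [[0, 0, 0], [0, 0, 0], 42]
    - [[0, 0, -1], [0, 0, 0], 42]
    - [[0, 0, -2], [0, 0, 0], 42]
    - [[0, 0, -3.5], [0, 0, 0], 42]
    - [[0, 0, -4], [0, 0, 0], 42]
    - [[0, 0, 0], [0, 0, 0], 42]

```text
time: 12.12
ee_pos: [0.4719, -0.2528, 0.2036]
eef_rot: [0.001, 0.962, -0.001, 0.272]
ft_force: [0.4, 0.1, -0.1]
width: 0.0365
grip_force: 0.0
```

```bash
python3 - <<'E'
from bench import r
from h import *
s=r.read_state();to(s,[.449,.2545,.1],Ro.from_matrix(np.c_[[-1,0,0],[0,1,0],[0,0,-1]]))
c=r.camera("wrist");pickle.dump(c,open("c6.pkl","wb"))
a=cv2.resize(c["image"][130:270,240:400],None,fx=4,fy=4,interpolation=cv2.INTER_CUBIC)
cv2.imwrite("pics/w6.png",a)
P2=np.array([.5292,-.252,.1045])
print("pred cap",(px(c,P2+N*.057)-[240,130])*4,"port",(px(c,P2)-[240,130])*4)
E
```

```text
tcp [ 0.4719 -0.2528  0.2036] t 12.125 F [ 0.4  0.1 -0.1] w 0.0365 axes [[-0.852, 0.003, 0.523], [0.002, 1.0, -0.002], [-0.523, -0.001, -0.852]]
shift cm [ 7.48 50.73  7.52]
rotvec [-0.002  0.55  -0.003]
pred cap [329.32848826 319.79935991] port [327.49961447 240.66930311]
```

View pics/w6.png

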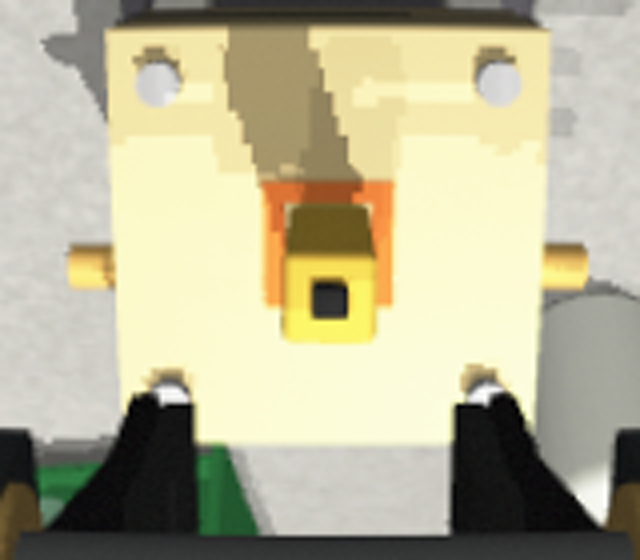

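The cap appears at (329,298) against a predicted (329,320). I'll check the tilt and seating with more points and another camera before going on.

```bash
python3 - <<'E'
from bench import r
from h import *
c=pickle.load(open("c6.pkl","rb"));P2=np.array([.5292,-.252,.1045]);M=Rport().as_matrix()
f=lambda p:((px(c,P2+M@np.array(p)*1e-3)+.5-[240,130])*4).round(0)
for n,p in [("shoulder +x edge",(9,0,0)),("top +x",(9,0,-54)),("top -x",(-9,0,-54)),("top +y",(0,9,-54)),("shoulder y",(9,9,0)),("shoulder -y",(9,-9,0)),("orange top",(15,0,0)),("orange bot",(-15,0,0)),("or L",(0,-15,0)),("or R",(0,15,0)),("bolt ++",(38,38,-5)),("bolt+-",(38,-38,-5)),("bolt-+",(-38,38,-5)),("cell top edge",(50,0,0)),("cell bot",(-50,0,0))]: print(n,f(p))
d=r.camera("top");e=r.camera("scene");pickle.dump((d,e),open("c6b.pkl","wb"))
o=np.zeros((420,800,3),np.uint8)
o[:,:400]=cv2.resize(d["image"][185:237,390:440],(400,420),interpolation=cv2.INTER_CUBIC);o[:,400:]=cv2.resize(e["image"][95:158,240:300],(400,420),interpolation=cv2.INTER_CUBIC)
cv2.imwrite("pics/s6.png",o)
def pj(c,p):
    q=np.linalg.inv(c["cam_to_world"])@np.r_[p,1];F=200/np.tan(np.radians(c["vertical_fov"])/2);return F*q[:2]/q[2]+[c["cx"],c["cy"]]
cap=P2+N*.057
print("top cap",pj(d,cap),"in crop",(pj(d,cap)-[390,185])*[8,420/52],"port",(pj(d,P2)-[390,185])*[8,420/52])
print("scene cap",(pj(e,cap)-[240,95])*[400/60,420/63],"port",(pj(e,P2)-[240,95])*[400/60,420/63])
E
```

```text
shoulder +x edge [329. 205.]
top +x [331. 271.]
top -x [331. 361.]
top +y [379. 317.]
shoulder y [369. 205.]
shoulder -y [290. 205.]
orange top [329. 179.]
orange bot [330. 305.]
or L [265. 243.]
or R [394. 243.]
bolt ++ [501.  83.]
bolt+- [158.  83.]
bolt-+ [490. 402.]
cell top edge [329.  26.]
cell bot [330. 441.]
top cap [420.56562636 225.39850017] in crop [244.52501087 326.2955783 ] port [206.76711089 250.98874162]
scene cap [323.71481513  63.1595107 ] port [261.74239751 197.20413458]
```

View pics/s6.png

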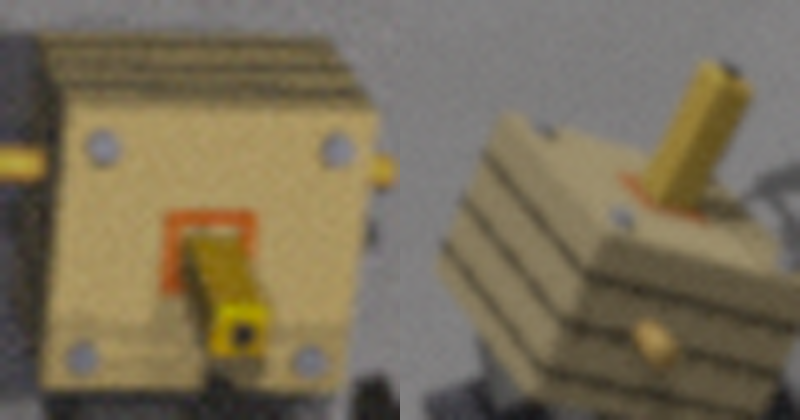

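The top view has the cap at (243,333), predicted (244.5,326). The scene view has it at (332,72), predicted (324,63). The shoulder edge in the wrist view matches the seated prediction at v=205. So the probe is seated and leans about 0.04 rad towards the robot, within the bore's slack and under 0.1 rad. Now the paddle.

Call:
move_arm:
  targets:
    - [[0, 0, -4], [0, 0, 0], 0]
    - [[0, 0, 0], [0, 0.14, 0], 0]
    - [[0, 0, 0], [0, 0.14, 0], 0]
    - [[0, 0, 0], [0, 0.14, 0], 0]
    - [[0, 0, 0], [0, 0.13, 0], 0]
    - [[0, 4, 0], [0, 0, 0], 0]
    - [[0, 4, 0], [0, 0, 0], 0]
    - [[0, 4, 0], [0, 0, 0], 0]
    - [[0, 4, 0], [0, 0, 0], 0]
    - [[0, 4, 0], [0, 0, 0], 0]
    - [[0, 4, 0], [0, 0, 0], 0]
    - [[0, 4, 0], [0, 0, 0], 0]
    - [[0, 4, 0], [0, 0, 0], 0]
    - [[0, 4, 0], [0, 0, 0], 0]
    - [[0, 4, 0], [0, 0, 0], 0]
    - [[0, 4, 0], [0, 0, 0], 0]
    - [[0, 4, 0], [0, 0, 0], 0]
    - [[0, 2, 0], [0, 0, 0], 0]
    - [[0, 0, 0], [0, 0, 0], 0]

```text
time: 14.65
ee_pos: [0.4513, 0.249, 0.2334]
eef_rot: [-0.0, 1.0, -0.0, -0.004]
ft_force: [-0.2, -0.4, -0.2]
width: 0.0006
grip_force: 0.0
```

```bash
python3 - <<'E'
from bench import r
from h import *
s=r.read_state();to(s,[.449,.2545,.07],Ro.from_matrix(np.c_[[-1,0,0],[0,1,0],[0,0,-1]]))
c=r.camera("wrist");pickle.dump(c,open("c7.pkl","wb"))
q=[b for b in blobs(c,(0,120,60),(6,255,255),(0,0,640,400),800)]
for A,bb,ce,m in q:
    bx=cv2.boxPoints(cv2.minAreaRect(cv2.findContours(m,0,2)[0][0]))
    print(A,bb,ce,[onz(c,*p,.048,True)[:2].round(3).tolist() for p in bx],"centre",onz(c,*ce,.047,True))
print("pred press",px(c,(.449,.2545,.056)))
E
```

```text
tcp [0.4513 0.249  0.2334] t 14.65 F [-0.2 -0.4 -0.2] w 0.0006 axes [[-1.0, -0.0, -0.007], [-0.0, 1.0, -0.001], [0.007, -0.001, -1.0]]
shift cm [ 0.11  0.56 16.34]
rotvec [-0.001 -0.007  0.   ]
3324 [293, 154, 74, 80] [332.0, 195.9] [[0.44, 0.216], [0.421, 0.283], [0.503, 0.308], [0.525, 0.237]] centre [0.47278902 0.26216785 0.047     ]
pred press [325.6766672  177.57177015]
```

Call:
move_arm:
  targets:
    - [[0.1, 0.56, 4], [0, 0, 0], 0]
    - [[0, 0, 5], [0, 0, 0], 0]
    - [[0, 0, 4.5], [0, 0, 0], 0]
    - [[0, 0, 2.5], [0, 0, 0], 0]
    - [[0, 0, 1.2], [0, 0, 0], 0]
    - [[0, 0, 0.8], [0, 0, 0], 0]
    - [[0, 0, 0], [0, 0, 0], 0]

```text
time: 15.58
ee_pos: [0.4505, 0.2534, 0.0553]
eef_rot: [0.001, 1.0, 0.0, -0.002]
ft_force: [0.2, -2.2, 4.0]
width: 0.0006
grip_force: 1.7
```

Call:
move_arm:
  targets:
    - [[0, 0, 0.5], [0, 0, 0], 0]
    - [[0, 0, 0.4], [0, 0, 0], 0]
    - [[0, 0, 0], [0, 0, 0], 0]

```text
time: 15.95
ee_pos: [0.4499, 0.254, 0.0459]
eef_rot: [0.001, 1.0, 0.0, -0.002]
ft_force: [-1.2, -2.0, 5.5]
width: 0.0008
grip_force: 2.6
```

Contact was at 55 mm with 4 N, as expected. Press on to the stop.

Call:
move_arm:
  targets:
    - [[0, 0, 0.4], [0, 0, 0], 0]
    - [[0, 0, 0.3], [0, 0, 0], 0]
    - [[0, 0, 0.2], [0, 0, 0], 0]
    - [[0, 0, 0], [0, 0, 0], 0]

```text
time: 16.45
ee_pos: [0.4495, 0.254, 0.0381]
eef_rot: [0.001, 1.0, 0.0, -0.003]
ft_force: [-8.2, -5.3, 19.8]
width: 0.0005
grip_force: 10.0
```

At the stop: the force rose well above 8 N at z = 38 mm. Hold for a bit over a second, then lift.

Call:
move_arm:
  targets:
    - [[0, 0, 0], [0, 0, 0], 0]
    - [[0, 0, 0], [0, 0, 0], 0]
    - [[0, 0, 0], [0, 0, 0], 0]
    - [[0, 0, 0], [0, 0, 0], 0]
    - [[0, 0, 0], [0, 0, 0], 0]
    - [[0, 0, 0], [0, 0, 0], 0]
    - [[0, 0, 0], [0, 0, 0], 0]
    - [[0, 0, 0], [0, 0, 0], 0]
    - [[0, 0, 0], [0, 0, 0], 0]
    - [[0, 0, 0], [0, 0, 0], 0]

```text
time: 17.7
ee_pos: [0.4495, 0.254, 0.0381]
eef_rot: [0.001, 1.0, 0.0, -0.003]
ft_force: [-8.0, -5.6, 19.8]
width: 0.0007
grip_force: 10.0
```

Call:
move_arm:
  targets:
    - [[0, 0, -1], [0, 0, 0], 0]
    - [[0, 0, -1.5], [0, 0, 0], 0]
    - [[0, 0, -3], [0, 0, 0], 0]
    - [[0, 0, -5], [0, 0, 0], 0]
    - [[0, 0, -5], [0, 0, 0], 0]
    - [[0, 0, 0], [0, 0, 0], 0]
    - [[0, 0, 0], [0, 0, 0], 0]
    - [[0, 0, 0], [0, 0, 0], 0]

```text
time: 18.7
ee_pos: [0.4498, 0.2536, 0.1904]
eef_rot: [0.001, 1.0, -0.001, -0.003]
ft_force: [0.3, -0.1, -0.2]
width: 0.0
grip_force: 0.0
```

```bash
python3 - <<'E'
from bench import r
from h import *
a=pickle.load(open("c6b.pkl","rb"))
for k,n,bx in [(0,"top",(400,205,435,235)),(1,"scene",(270,95,300,135))]:
    c=r.camera(n)
    for i in (a[k],c):
        b=max(blobs(i,(18,120,90),(32,255,255),bx),key=lambda q:q[0]);print(n,b[0],b[2])
c=r.camera("wrist");o=pickle.load(open("c7.pkl","rb"))
for i in (o,c):
    for b in blobs(i,(0,120,60),(6,255,255),(0,0,640,400),800):
        bx=cv2.boxPoints(cv2.minAreaRect(cv2.findContours(b[3],0,2)[0][0]));print(b[0],[onz(i,*p,.048,True)[:2].round(3).tolist() for p in bx])
s=r.read_state();to(s)
E
```

```text
top 132 [418.5, 220.9]
top 126 [418.5, 221.0]
scene 172 [283.8, 115.6]
scene 171 [283.7, 115.7]
3324 [[0.44, 0.216], [0.421, 0.283], [0.503, 0.308], [0.525, 0.237]]
927 [[0.366, 0.134], [0.369, 0.169], [0.403, 0.168], [0.402, 0.132]]
3568 [[0.439, 0.215], [0.422, 0.283], [0.504, 0.306], [0.525, 0.233]]
tcp [0.4501 0.2537 0.1908] t 18.85 F [0.4 0.2 0.2] w 0.0003 axes [[-1.0, 0.002, -0.006], [0.002, 1.0, -0.001], [0.006, -0.001, -1.0]]
```

The probe hasn't moved, the paddle is back up and the arm is clear. Handing in.

```bash
python3 -c "
from bench import r
print(r.close_job())"
```

```text
the job is handed in; nothing more can be done
None
```

The job is handed in, with no verdict shown: the yellow probe is seated in the port and released, leaning an estimated 0.04 rad (limit 0.1), and the paddle was held at its stop for about 1.25 s and has sprung back up.

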